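# Take the long log stop off the slide

### The arm

A 6-joint arm with a two-finger parallel gripper is mounted at the origin on the work surface. World frame = base frame: x ahead of the robot, y to its left, z up, the work surface at z = 0. Lengths are in mm, angles in rad, forces in N, time in s.
With the tool pointing down it reaches from about 325 to 875 mm from the base axis. Payload 4.4 kg.
Tool frame: the origin (TCP) lies on the centre line of the jaws, within the pads' length; the fingertips stand ahead of it and the grasp point (between the pads) lies 6 mm ahead of it (ctrl.tcp_to_tips is the z of the fingertips in the tool frame, in mm); z points along the fingers, y is the direction in which the jaws open and shut (so a half turn about z gives the same grasp; the last joint's range is limited). The gripper opens to 85 mm and grips with 20 to 120 N. Pads are 22 mm wide; open, the fingers measure 114 mm over their backs; the gripper's body (76 mm by 85 mm) begins 54 mm behind the grasp point. The pads swing forward as they close: fully open they stand 13 mm farther back than shut.
Start: joints at [-1.458, 0.207, 1.542, -0, 1.393, -0.15], TCP at [149.919, -555.114, 256.282] pointing down, gripper open.
Joint ranges: [-2.73, 2.73], [-0.86, 2.22], [0.23, 2.46], [-1.11, 4.25], [0.08, 2.63], [-2.82, 2.82]. Speed limits (rad/s): [2.79, 2.79, 3.14, 3.14, 3.14, 3.14].

### API

Orientations are given as a 3x3 rotation matrix whose columns are the frame's x, y, z axes.
In Python, from plant import ctrl, sensors, optics gives the robot as it stands. Calls block until the motion is done:
- ctrl.move_ptp(position, orientation): joint-space move of the TCP to a pose.
- ctrl.move_l(position, rot=None, vel=150, threshold=None): straight line of the TCP; rot=None keeps the orientation; vel is the mean speed in mm/s. With threshold (N) it stops when the force on the tool has changed by that much, and returns True; else False.
- ctrl.set_joints(angles): joint-space move.
- ctrl.gripper_to(opening, force=None): finger opening in mm; force is the grip in N (None keeps the last); returns when the fingers have stopped.
- ctrl.hold(seconds).
- ctrl.solve_ik(position, orientation): joint angles nearest the present ones, or None.
- sensors.read_state(): the state.
- optics.grab_frame(name): name is "side" or "top"; returns (picture, depth): 384x512x3 uint8, red, green, blue; 384x512 float32, mm along the optical axis (not along the pixel's ray), 0 where there is no reading.
- optics.camera_params(name): a dict with "mtx" (3x3 intrinsics, pixels), "k1" (the pictures are not rectified: a ray, as slopes to the right and down, at radius r is drawn at 1 + k1 r^2 times it, then the intrinsics apply), "R" (3x3) and "t" (3): a world point X has camera coordinates R X + t. Camera axes: x right, y down, z forward; pixel columns grow to the right and rows downward; lengths in mm; the calibration is good to about 2 mm. A picture is of the moment at which its call begins. camera_params takes no time and is no camera call.
A pose or a line that the arm cannot do raises ctrl.MotionError and nothing moves.
- ctrl.finish_job(): hands the job in, once; it reports no verdict.
The state is a dict: "t": time; "q": joint angles; "qvel": joint speeds; "tau": joint torques, N m; "eef_pos": TCP position; "eef_rot": TCP orientation; "force": force on the tool from outside, world axes, zero at the start; "wrist_torque": the same for the moment, N m; "grip_width": finger opening in mm.
Only numpy, scipy, OpenCV 4.12 (cv2) and the standard library are available. Lean on these libraries where they do the work, as an engineer would, in place of code of your own. Each camera call takes 0.05 s, during which the arm holds its last target.

### The job

Open the lane of the sloped wooden log slide that is closed by the longer stop plate: push that plate up the slope until the stud's head stands in the wide end of its keyhole slot, lift it off, and lower it (do not drop it) into the empty white crate, so that it lies flat on the crate's floor with its rib upward. Leave the shorter plate hanging, and do not disturb the other things on the bench.

Things in the scene. Friction and masses are not known exactly. Their poses are not given: they have to be found in the camera images.
- long_stop: metal stop plate 200 x 80 x 5 mm hung on a headed stud. Origin: underside, centre of the slot's narrow upper end. x runs down the slope along the plate, z out of its face (hung: 35 deg from vertical, leaning away from the robot). Spans x -25 to +175, y -40 to 40, z 0 to 5 mm. 0.2 to 0.45 kg. The one to take off.
- long_stop_wide (a point): centre of the round wide end (30 mm across) of the long plate's keyhole slot, on its underside, at x = 40 mm in the plate's frame. The slot is 14 mm wide from there up to the narrow end at the plate's origin, where the stud's neck sits when it hangs: the plate slides 40 mm up the slope to come free
- long_stop_mid (a point): middle of the long plate's underside (75 mm towards +x from its origin)
- long_stop_rib (a point): point to grip the long plate's rib, at x = 95, z = 35 mm in the plate's frame. The rib stands upright across the plate, 12 mm thick along the plate's x, 70 mm long along its y; its top is 50 mm above the plate's underside
- short_stop: metal stop plate 150 x 80 x 5 mm hung on a headed stud. Origin: underside, centre of the slot's narrow upper end. x runs down the slope along the plate, z out of its face (hung: 35 deg from vertical, leaning away from the robot). Spans x -25 to +125, y -40 to 40, z 0 to 5 mm. Slot and rib as on the long one. Leave it hanging.
- slide: fixed log slide, 320 mm wide, its flat 340 mm long face falling away from the robot, to the conveyor, at 35 deg to the bench; face centre 125 mm above the bench. Origin on the bench under the face's centre, x pointing to the low side, away from the robot, z up. Low rails: 28 mm high along both edges, 18 mm along the middle. Both studs stand square to the face.
- stud_left (a point): foot of the left stud (seen from the robot), on the slide's face. Neck 10 mm diameter; head 22 mm diameter, from 10 to 15 mm above the face. Either plate may hang on it.
- stud_right (a point): foot of the right stud, the same; the studs are 150 mm apart
- empty_crate: fixed white open crate without logs, 280 (x) x 200 (y) x 60 mm high outside, walls 6 mm, floor about 6 mm above the bench. Origin under its centre, on the bench; x along its length. Left or right of the slide.
- log_crate: crate of the same kind filled with six upright substrate logs, 156 mm high; fixed; on the other side of the slide
- sprayer: white plastic bottle, 60 mm diameter, 170 mm tall, standing; leave alone
- scraper: flat hand scraper lying on the bench, 160 mm long, in front of the slide; leave alone
- loose_log: brown substrate log standing on end, 100 mm diameter, 180 mm tall; leave alone
- clamp_tube: square aluminium tube foot 50 x 50 x 90 mm with a round stub on top, 120 mm tall in all; leave alone

How it is judged:
By the outcome, as a careful person would: the job done as asked, in the order asked, and still so for the second after the job is handed in, with the robot touching nothing.
It also fails if it takes over 48 s, if anything falls off the work surface, if the arm or the gripper's body presses on something with over 40 N, if the wrist force passes 120 N, or if a joint passes its speed limit or range.

## Working session

There is one attempt and no reset: what is moved stays moved. The work goes in short steps, each a Python script; the robot and the scene stay as the last script left them, time stands still between calls to the robot, and variables do not carry over. Pictures are saved under pics/ and viewed, and the job is handed in when it is done.

```bash
ls; mkdir -p pics
python3 - <<'E'
from plant import ctrl, sensors, optics
import cv2, numpy as np
for n in ("side","top"):
    p,d=optics.grab_frame(n)
    np.savez(f'pics/{n}0.npz',p=p,d=d)
    cv2.imwrite(f'pics/{n}0.png',cv2.resize(p[:,:,::-1],(800,600),interpolation=cv2.INTER_CUBIC))
    c=optics.camera_params(n); print(n,c, (d==0).mean())
s=sensors.read_state(); print(s); print(ctrl.tcp_to_tips)
E
```

```text
pics
side {'mtx': array([[431.84310796,   0.        , 250.45734504],
       [  0.        , 431.84310796, 190.20862909],
       [  0.        ,   0.        ,   1.        ]]), 'k1': -0.06455012503415843, 'R': array([[-9.07200979e-01, -4.20696527e-01, -9.02746624e-04],
       [-3.26326718e-01,  7.05050509e-01, -6.29614686e-01],
       [ 2.65513194e-01, -5.70892470e-01, -7.76907029e-01]]), 't': array([ 521.00962169,  258.44309265, 1296.61847709])} 0.0037790934244791665
top {'mtx': array([[368.3005698 ,   0.        , 246.27637892],
       [  0.        , 368.3005698 , 200.04958196],
       [  0.        ,   0.        ,   1.        ]]), 'k1': 0.015415478717875583, 'R': array([[ 0.02091998, -0.9997743 , -0.00370179],
       [-0.98486272, -0.01997044, -0.17218188],
       [ 0.17206909,  0.0072478 , -0.98505822]]), 't': array([  -7.09533175,  548.61947955, 1060.64734566])} 0.0037384033203125
{'t': 0.1, 'q': array([-1.45750530e+00,  2.07368203e-01,  1.54281414e+00,  3.03003184e-05,
        1.39351167e+00, -1.50487318e-01]), 'qvel': array([ 2.72537127e-04, -8.68064636e-04, -2.90307748e-03, -4.62384272e-04,
       -2.44838886e-04,  3.45942052e-05]), 'tau': array([-6.87330412e-04, -3.84096050e+01, -2.92549020e+01, -1.17033960e-04,
        4.90062244e-03,  1.17307252e-05]), 'eef_pos': array([ 149.85189367, -554.47347707,  255.2214069 ]), 'eef_rot': array([[ 9.65413182e-01,  2.60724653e-01, -2.07921243e-04],
       [ 2.60724509e-01, -9.65410978e-01,  2.09125334e-03],
       [ 3.44511851e-04, -2.07313370e-03, -9.99997792e-01]]), 'force': array([ 0.66622674, -1.03457893, -0.33076435]), 'wrist_torque': array([0.02398517, 0.05192335, 0.04320376]), 'grip_width': 85.51874271884093}
25.0
```

View pics/top0.png

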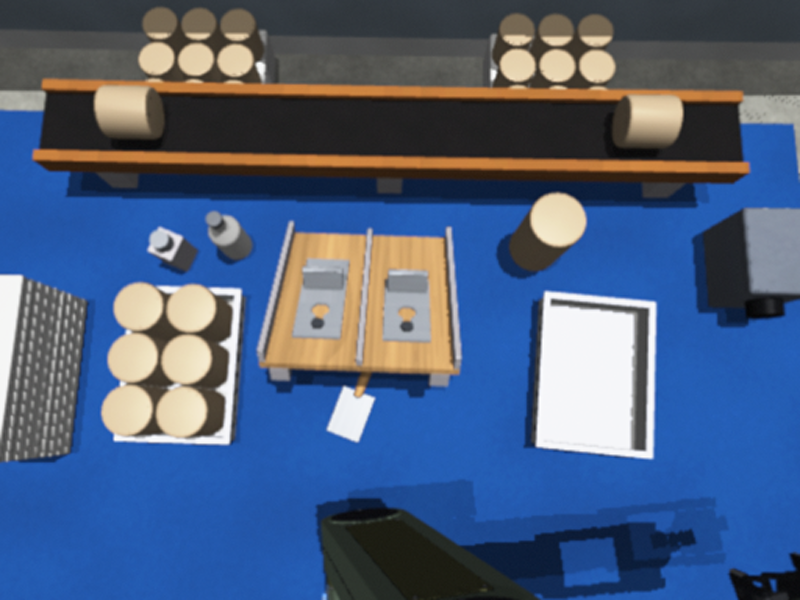

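View pics/side0.png

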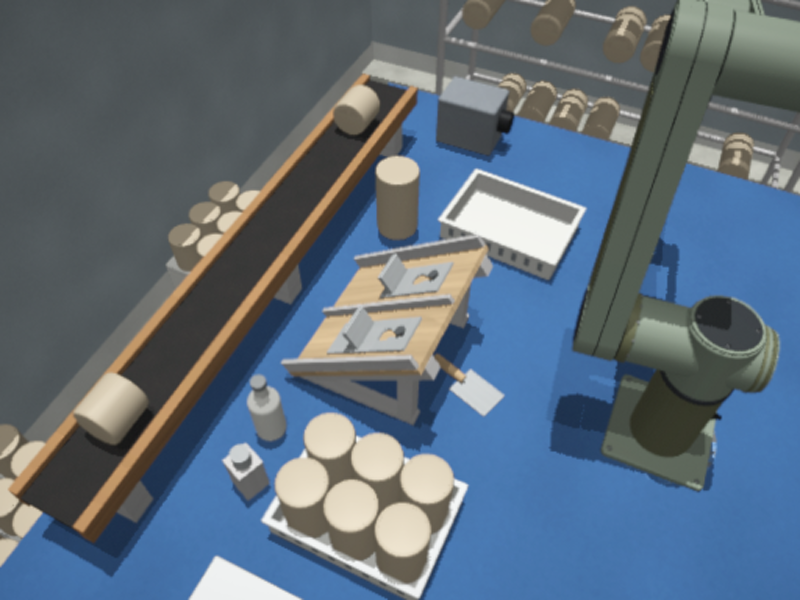

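The top picture shows the slide at about (365,300), the two plates at (322,300) and (407,305), and the empty crate on the right at (597,375). The log crate is on the left and the scraper lies in front. Next I'll fit the slide's face and measure both plates.

```bash
cat > h.py <<'E'
import numpy as np, cv2
from plant import ctrl, sensors, optics
def rays(n,uv):
    c=optics.camera_params(n); K=c['mtx']; k=c['k1']
    d=np.array([k,0,0,0,0.])
    xy=cv2.undistortPoints(np.asarray(uv,float).reshape(-1,1,2),K,d).reshape(-1,2)
    R,t=c['R'],c['t']
    return -R.T@t, np.c_[xy,np.ones(len(xy))]@R, xy
def cloud(n,d):
    v,u=np.mgrid[0:384,0:512]
    o,r,_=rays(n,np.c_[u.ravel(),v.ravel()])
    P=o+r*d.ravel()[:,None]; P[d.ravel()==0]=np.nan
    return P.reshape(384,512,3)
def onplane(n,uv,p0,nrm):
    o,r,_=rays(n,uv); return o+r*(((p0-o)@nrm)/(r@nrm))[:,None]
def proj(n,X):
    c=optics.camera_params(n); 
    p,_=cv2.projectPoints(np.asarray(X,float).reshape(-1,1,3),cv2.Rodrigues(c['R'])[0],c['t'],c['mtx'],np.array([c['k1'],0,0,0,0.]))
    return p.reshape(-1,2)
E
python3 - <<'E'
from h import *
for n in ('top','side'):
    z=np.load(f'pics/{n}0.npz'); p,d=z['p'],z['d']; P=cloud(n,d)
    hsv=cv2.cvtColor(p,cv2.COLOR_RGB2HSV)
    wood=(hsv[...,0]<25)&(hsv[...,1]>80)&(hsv[...,2]>120)
    roi=np.zeros_like(wood)
    if n=='top': roi[145:240,165:300]=1
    else: roi[155:240,185:315]=1
    m=wood&roi&np.isfinite(P[...,0])
    X=P[m]
    best=None
    rng=np.random.default_rng(0)
    for i in range(200):
        a=X[rng.choice(len(X),3,False)]; nn=np.cross(a[1]-a[0],a[2]-a[0]); nn/=np.linalg.norm(nn)+1e-9
        k=np.abs((X-a[0])@nn)<4
        if best is None or k.sum()>best.sum(): best=k
    Y=X[best]; c=Y.mean(0); nn=np.linalg.svd(Y-c)[2][2]; nn*=np.sign(nn[2])
    print(n,len(X),len(Y),'c',c,'n',nn,'tilt',np.degrees(np.arccos(nn[2])),'az',np.degrees(np.arctan2(nn[1],nn[0])),'rms',((Y-c)@nn).std())
    print(Y.min(0),Y.max(0))
    # depth check on bench
    if n=='top': 
        b=P[290:300,100:110].reshape(-1,3); print('bench',np.nanmean(b,0))
    r=(slice(140,245),slice(160,300)) if n=='top' else (slice(145,245),slice(175,320))
    cv2.imwrite(f'pics/{n}_crop0.png',cv2.resize(p[r][:,:,::-1],None,fx=5,fy=5,interpolation=cv2.INTER_NEAREST))
E
```

```text
top 6200 5970 c [550.03298744  39.58734921 139.35567883] n [ 0.57351786 -0.00933223  0.8191399 ] tilt 35.00121303623443 az -0.9322296657006631 rms 1.3277884907751454
[ 425.96568206 -112.32271261   24.4688011 ] [710.43274468 198.81116077 226.53270416]
bench [260.71695346 423.34154713   1.16155801]
side 395 264 c [463.44433275  34.96641336 195.80328785] n [ 0.56008548 -0.00395939  0.82842536] tilt 34.0626771800042 az -0.4050321207112126 rms 2.00077903959077
[ 423.36248565 -113.16694322   49.99438788] [680.15752583 203.73571627 224.33479256]
```

```bash
ls -la pics
```

```text
total 4116
drwxr-xr-x 2 agent agent    4096 Dec  7 15:05 .
drwxr-xr-x 3 agent agent    4096 Dec  7 15:05 ..
-rw-r--r-- 1 agent agent 1376746 Dec  7 15:05 side0.npz
-rw-r--r-- 1 agent agent  532167 Dec  7 15:05 side0.png
-rw-r--r-- 1 agent agent  166877 Dec  7 15:05 side_crop0.png
-rw-r--r-- 1 agent agent 1376746 Dec  7 15:05 top0.npz
-rw-r--r-- 1 agent agent  541261 Dec  7 15:05 top0.png
-rw-r--r-- 1 agent agent  199382 Dec  7 15:05 top_crop0.png
```

View pics/top_crop0.png

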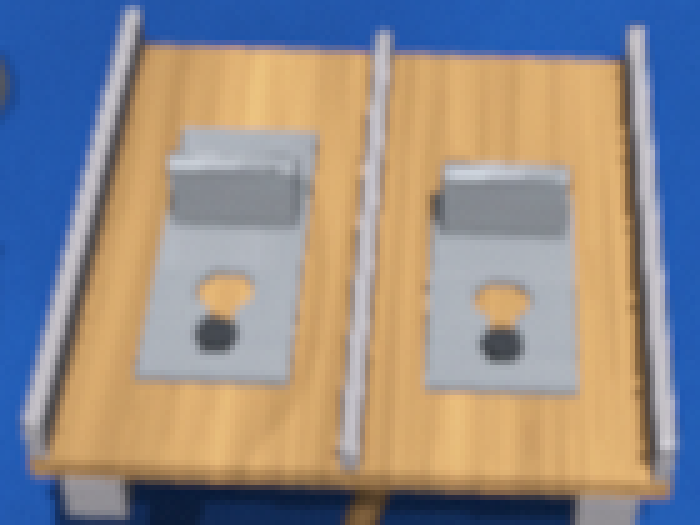

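View pics/side_crop0.png

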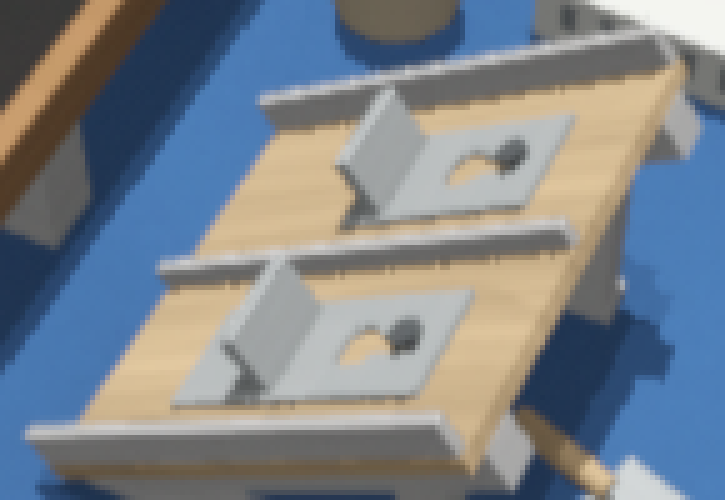

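The left plate is the long one: in the crop its low end at (184–318,130) shows beyond the rib. Next I'll measure its corners, stud and rib on the face plane, plus the crate.

```bash
cat >> h.py <<'E'
N=np.array([.57352,-.00933,.81914]); N/=np.linalg.norm(N)
C0=np.array([550.03,39.59,139.36])
AZ=np.radians(-0.932)
XS=np.array([np.cos(AZ)*np.cos(np.radians(35)),np.sin(AZ)*np.cos(np.radians(35)),-np.sin(np.radians(35))])
XS-=N*(XS@N); XS/=np.linalg.norm(XS)
YS=np.cross(N,XS)
def crop(pts,u0,v0,f=5): return np.array([[u0+(x+.5)/f-.5,v0+(y+.5)/f-.5] for x,y in pts])
E
python3 - <<'E'
from h import *
def st(X): X=X-C0; return np.c_[X@XS,X@YS,X@N]
z=np.load('pics/top0.npz'); P=cloud('top',z['d']); hsv=cv2.cvtColor(z['p'],cv2.COLOR_RGB2HSV)
gray=(hsv[...,1]<60)
S=st(P.reshape(-1,3)).reshape(P.shape)
print('XS',XS,'YS',YS,'N',N)
for nm,pts in dict(L=[(136,379),(289,384),(318,133),(184,127)],R=[(426,389),(578,394),(576,165),(444,163)]).items():
    X=onplane('top',crop(pts,160,140),C0+5*N,N); s=st(X); print(nm,'\n',s.round(1),'\n',X.round(1))
    print('wid',np.linalg.norm(s[0]-s[1]),'len',np.linalg.norm(s[1]-s[2]),np.linalg.norm(s[0]-s[3]))
for nm,p in dict(sL=(216,335),sR=(501,345)).items():
    X=onplane('top',crop([p],160,140),C0+15*N,N); print(nm,st(X).round(1),X.round(1))
# side
for nm,pts in dict(sideL=[(413,396),(473,291),(172,405)],sideR=[(532,207),(576,114)]).items():
    X=onplane('side',crop(pts,175,145),C0+5*N,N); print(nm,st(X).round(1).tolist())
X=onplane('side',crop([(405,336),(513,152)],175,145),C0+15*N,N); print('studs side',st(X).round(1).tolist())
# rails/face corners in top
X=onplane('top',crop([(35,460),(668,485),(625,62),(145,45)],160,140),C0,N); print('face',st(X).round(1).tolist(),X.round(1).tolist())
# plate depth points, rib depth points
m=gray&(S[...,2]>2)&(S[...,2]<9); 
L=m&(np.abs(S[...,1]-75)<60)&(S[...,0]>-110)&(S[...,0]<140); print('plateL n',np.nanmedian(S[L][:,2]))
r=gray&(S[...,2]>15)&(np.abs(S[...,1]-75)<45)&(S[...,0]>-20)&(S[...,0]<110); 
print('ribL',np.percentile(S[r],[0,5,50,95,100],axis=0).round(1).tolist(), r.sum())
q=S[r]; A=np.c_[np.ones(len(q)),q[:,1],q[:,2]]; k=q[:,2]<42
print(np.linalg.lstsq(A[k],q[k][:,0],rcond=None)[0])
E
```

```text
XS [ 0.81903057 -0.01332391 -0.57359515] YS [1.62657696e-02 9.99867704e-01 2.62098993e-08] N [ 0.57351926 -0.00932999  0.81913894]
L 
 [[-92.1 115.    5. ]
 [-91.7  36.    5. ]
 [109.8  36.5   5. ]
 [111.  116.2   5. ]] 
 [[479.4 155.7 196.3]
 [478.4  76.7 196. ]
 [643.4  74.5  80.5]
 [645.7 154.3  79.8]]
wid 79.03453060483837 len 201.4833047328828 203.02998607293495
R 
 [[ -91.7  -34.8    5. ]
 [ -91.3 -113.2    5. ]
 [  89.  -116.1    5. ]
 [  86.7  -39.     5. ]] 
 [[ 4.772e+02  6.000e+00  1.961e+02]
 [ 4.763e+02 -7.240e+01  1.958e+02]
 [ 6.239e+02 -7.780e+01  9.240e+01]
 [ 6.232e+02 -6.000e-01  9.370e+01]]
wid 78.38076789202007 len 180.3567201097131 178.4120505673062
sL [[-68.2  75.8  15. ]] [[504.  116.1 190.8]]
sR [[-68.  -72.9  15. ]] [[501.8 -32.5 190.6]]
sideL [[-92.3, 120.1, 5.0], [-92.1, 39.9, 5.0], [104.4, 119.0, 5.0]]
sideR [[-100.8, -27.6, 5.0], [-93.4, -109.9, 5.0]]
studs side [[-72.0, 83.0, 15.0], [-71.7, -68.7, 15.0]]
face [[-144.3, 158.2, 0.0], [-145.4, -156.9, -0.0], [195.1, -149.5, -0.0], [195.4, 152.0, -0.0]] [[434.4, 199.6, 222.2], [428.4, -115.4, 222.8], [707.4, -112.5, 27.4], [712.6, 188.9, 27.3]]
plateL n 5.0639896847751915
ribL [[19.8, 40.6, 15.1], [21.4, 43.4, 17.8], [23.9, 74.5, 37.3], [31.9, 106.6, 50.7], [35.6, 110.5, 52.6]] 308
[ 2.46246605e+01 -1.85377634e-02  1.68878813e-02]
```

Run:
```python
from h import *
z=np.load('pics/top0.npz'); P=cloud('top',z['d']); 
roi=(slice(175,305),slice(330,430))
p=z['p'][roi]; cv2.imwrite('pics/crate0.png',cv2.resize(p[:,:,::-1],None,fx=4,fy=4,interpolation=cv2.INTER_NEAREST))
Q=P[roi]; hsv=cv2.cvtColor(p,cv2.COLOR_RGB2HSV); w=(hsv[...,1]<70)
rim=w&(abs(Q[...,2]-60)<6); fl=w&(abs(Q[...,2]-6)<6)
for nm,m in(('rim',rim),('floor',fl)):
    q=Q[m]; print(nm,len(q),np.percentile(q,[1,50,99],axis=0).round(1).tolist(), cv2.minAreaRect(q[:,:2].astype(np.float32)))
```

```text
rim 1403 [[293.2, -502.4, 54.6], [435.8, -401.2, 60.2], [589.1, -279.9, 64.8]] ((440.95355224609375, -391.93115234375), (211.1865234375, 290.1943664550781), 85.29269409179688)
floor 5203 [[306.9, -494.6, 1.1], [436.3, -399.8, 6.3], [576.2, -295.8, 11.2]] ((446.03570556640625, -408.93359375), (233.68104553222656, 309.69378662109375), 85.38225555419922)
```

Run:
```python
from h import *
z=np.load('pics/side0.npz'); p=z['p']; r=(slice(105,180),slice(275,380))
cv2.imwrite('pics/crate_side0.png',cv2.resize(p[r][:,:,::-1],None,fx=6,fy=6,interpolation=cv2.INTER_NEAREST))
s=sensors.read_state()
# reach: grip pose etc
def T(s_,y,n): return C0+s_*XS+y*YS+n*N
for sg in (1,-1):
    R=np.c_[np.cross(sg*XS,-N),sg*XS,-N]
    for X in (T(29,77,41),T(-11,77,41),T(29,77,150),T(-11,77,190)):
        print(sg,X.round(0),ctrl.solve_ik(X,R))
    for yaw in (-4.7,175.3, ):
        a=np.radians(yaw); x=np.array([np.cos(a),np.sin(a),0])
        R2=np.c_[np.cross(sg*x,[0,0,-1]),sg*x,[0,0,-1]]
        print('crate',sg,yaw,ctrl.solve_ik([441,-392,100],R2))
```

```text
1 [599. 116. 156.] [0.03505407 0.75191773 1.0809913  0.03130569 1.91879567 0.05272967]
1 [566. 116. 179.] [0.0373368  0.66267017 1.17774658 0.03260865 1.91122141 0.05481342]
1 [661. 115. 246.] [0.03119555 0.82483241 0.77292397 0.0326077  2.15395062 0.05684777]
1 [651. 115. 301.] [0.03176295 0.77259151 0.74788564 0.03487679 2.23116682 0.06075188]
crate 1 -4.7 [-8.73259322e-01  4.07540578e-01  1.63146013e+00 -4.44089210e-16
  1.10259194e+00 -7.91228847e-01]
crate 1 175.3 [-8.73259322e-01  4.07540578e-01  1.63146013e+00 -4.44089210e-16
  1.10259194e+00  2.35036381e+00]
-1 [599. 116. 156.] None
-1 [566. 116. 179.] None
-1 [661. 115. 246.] None
-1 [651. 115. 301.] None
crate -1 -4.7 [-8.73259322e-01  4.07540578e-01  1.63146013e+00 -4.44089210e-16
  1.10259194e+00  2.35036381e+00]
crate -1 175.3 [-8.73259322e-01  4.07540578e-01  1.63146013e+00 -4.44089210e-16
  1.10259194e+00 -7.91228847e-01]
```

View pics/crate0.png

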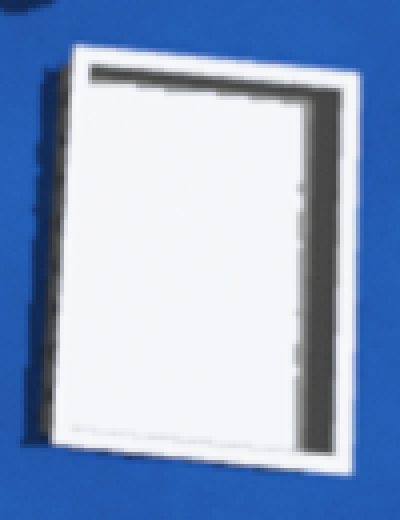

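Crate rim corners in the crop are at about (72,44), (361,72), (353,475) and (48,443). I'll project them onto z=60.

Run:
```python
from h import *
X=onplane('top',crop([(72,44),(361,72),(353,475),(48,443)],330,175,4),np.array([0,0,60.]),np.array([0,0,1.]))
print(X.round(1)); c=X.mean(0); print('c',c)
for a,b in((0,1),(1,2),(2,3),(3,0)):
    d=X[a]-X[b]; print(np.linalg.norm(d),np.degrees(np.arctan2(d[1],d[0])))
```

```text
[[ 596.4 -297.8   60. ]
 [ 579.3 -510.9   60. ]
 [ 288.1 -487.4   60. ]
 [ 305.1 -272.9   60. ]]
c [ 442.20565869 -392.23236003   60.        ]
213.75951778751434 85.42181268911777
292.1863855382488 -4.60817703039402
215.21382516567775 -94.53173915506532
292.36523104558256 175.10684817085843
```

View pics/crate_side0.png

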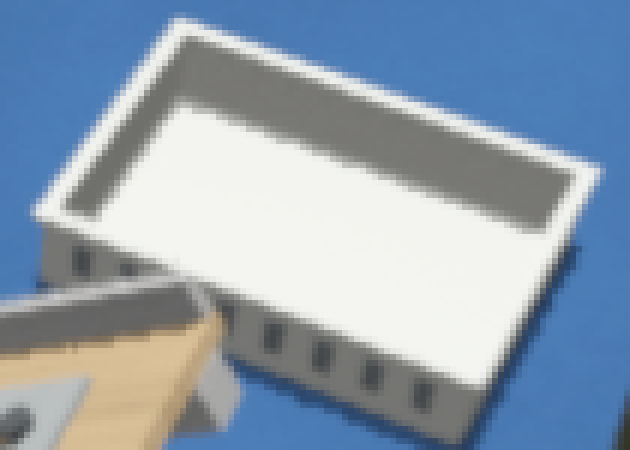

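Measured values agree with the given sizes: width 79 and length about 202 (given 80 x 200), studs 149 mm apart. Now I'll approach the rib.

```bash
cat >> h.py <<'E'
def T(s_,y,n): return C0+s_*XS+y*YS+n*N
RS=np.c_[np.cross(XS,-N),XS,-N]
def st(X): X=np.atleast_2d(X)-C0; return np.c_[X@XS,X@YS,X@N]
def rep(tag=''):
    s=sensors.read_state(); print(tag,'t',round(s['t'],2),'stn',st(s['eef_pos'])[0].round(1),'pos',s['eef_pos'].round(1),'F',s['force'].round(1),'g',round(s['grip_width'],1)); return s
def snap(k,r=None,f=1,names=('top','side')):
    for n in names:
        p,d=optics.grab_frame(n); np.savez(f'pics/{n}{k}.npz',p=p,d=d)
        cv2.imwrite(f'pics/{n}{k}.png',cv2.resize(p[:,:,::-1],(800,600),interpolation=cv2.INTER_CUBIC))
E
python3 - <<'E'
from h import *
ctrl.move_ptp(T(28,76.5,150),RS); rep('a')
ctrl.gripper_to(55,80)
hit=ctrl.move_l(T(28,76.5,65),vel=120,threshold=8); print(hit); rep('b')
snap(1)
E
```

```text
a t 3.05 stn [ 28.   75.1 150.4] pos [660.5 112.9 246.5] F [ 0.4 -1.3 -0. ] g 85.3
False
b t 4.32 stn [28.1 76.5 66.1] pos [612.2 115.1 177.3] F [0.1 0.8 0.2] g 54.9
```

View pics/side1.png

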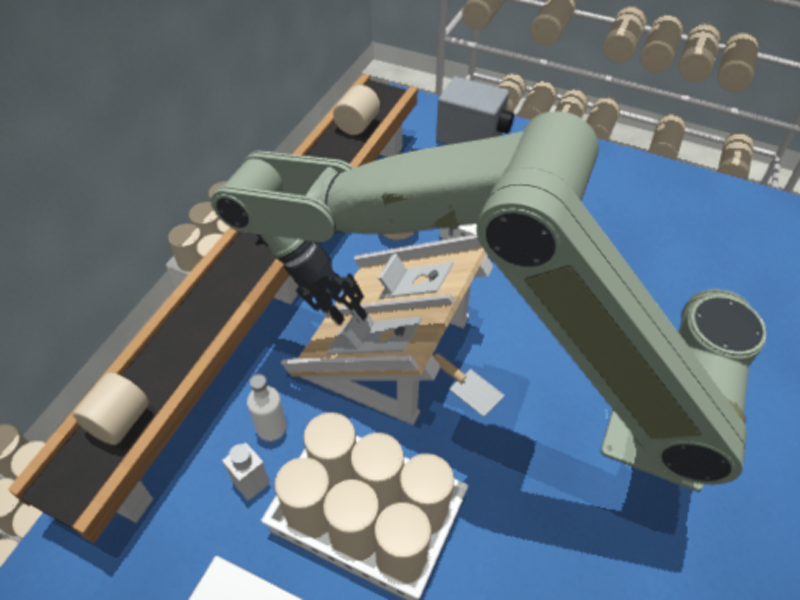

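View pics/top1.png

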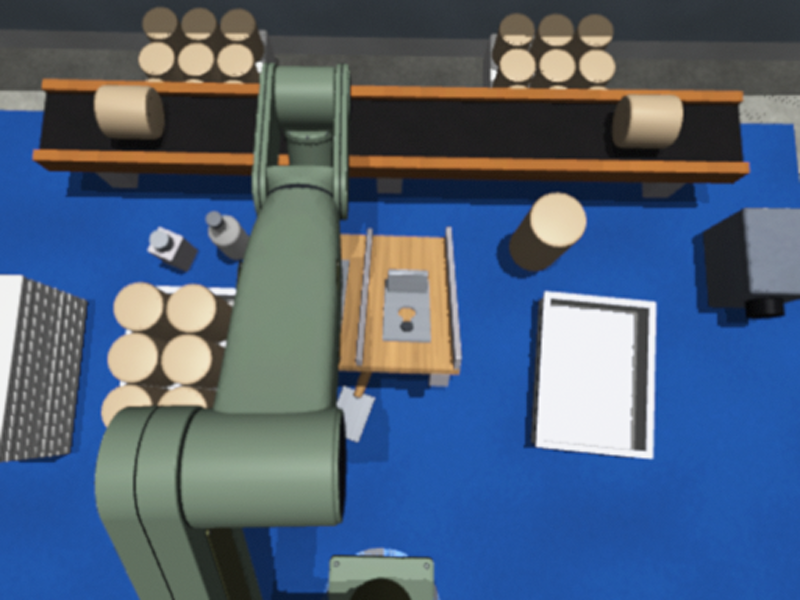

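The side view shows the open fingers at about (345,300), straddling the top of the long plate's rib at (355,325). The wrist is clear of everything. I'll descend and grip.

Run:
```python
from h import *
hit=ctrl.move_l(T(28,76.5,42),vel=60,threshold=8); print(hit); rep('down')
ctrl.gripper_to(8,60); rep('grip'); ctrl.hold(.2); rep('grip2')
snap(2,names=('side',))
p=np.load('pics/side2.npz')['p'][140:250,165:325]
cv2.imwrite('pics/side2c.png',cv2.resize(p[:,:,::-1],None,fx=5,fy=5,interpolation=cv2.INTER_CUBIC))
```

```text
False
down t 4.95 stn [27.9 76.5 41.4] pos [597.8 115.3 157.3] F [0.7 0.9 0.1] g 55.0
grip t 5.41 stn [28.6 76.4 42.7] pos [599.2 115.2 157.9] F [ 3.4 -0.6 -0.3] g 11.3
grip2 t 5.61 stn [28.6 76.5 42.6] pos [599.1 115.3 157.9] F [5.1 0.2 1.2] g 11.3
```

View pics/side2c.png

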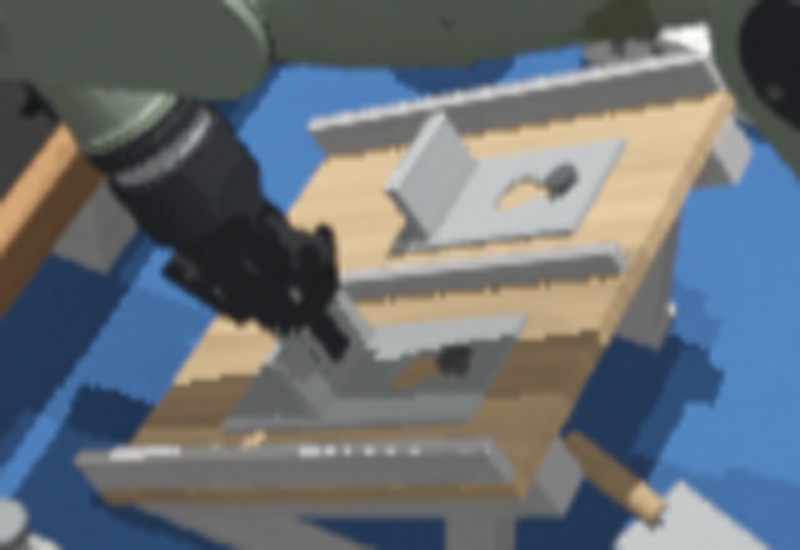

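The fingers grip the rib at (335,340), width 11.3 mm. I'll slide the plate 40 mm up the slope and check the stud in the hole.

Run:
```python
from h import *
hit=ctrl.move_l(T(28.6-40,76.5,42.8),vel=50,threshold=40); print(hit); rep('slid'); ctrl.hold(.2); rep()
snap(3)
for n,r in (('side',(slice(140,250),slice(165,325))),('top',(slice(130,250),slice(150,310)))):
    p=np.load(f'pics/{n}3.npz')['p'][r]
    cv2.imwrite(f'pics/{n}3c.png',cv2.resize(p[:,:,::-1],None,fx=5,fy=5,interpolation=cv2.INTER_CUBIC))
```

```text
False
slid t 6.6 stn [-11.8  76.6  42.6] pos [566.1 115.9 181.1] F [ 0.7  0.1 -0.4] g 10.7
 t 6.8 stn [-11.4  76.5  42.6] pos [566.4 115.8 180.8] F [-0.4  0.4 -0.4] g 10.7
```

View pics/side3c.png

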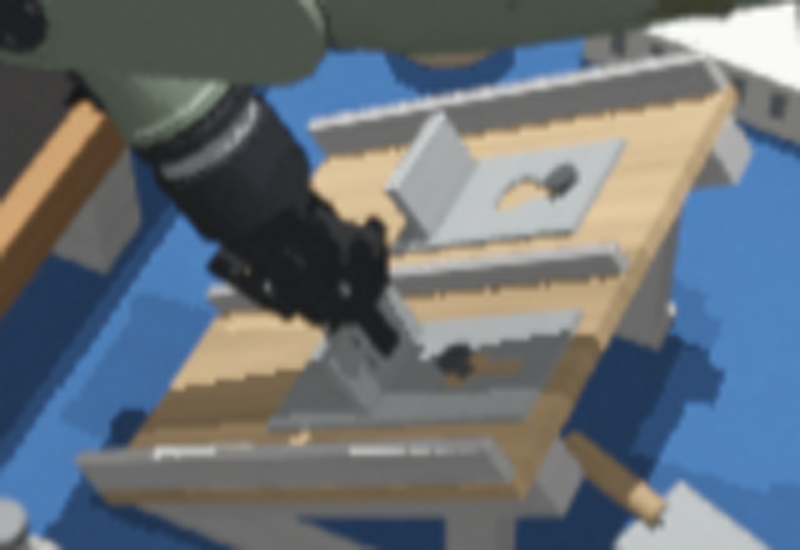

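View pics/top3c.png

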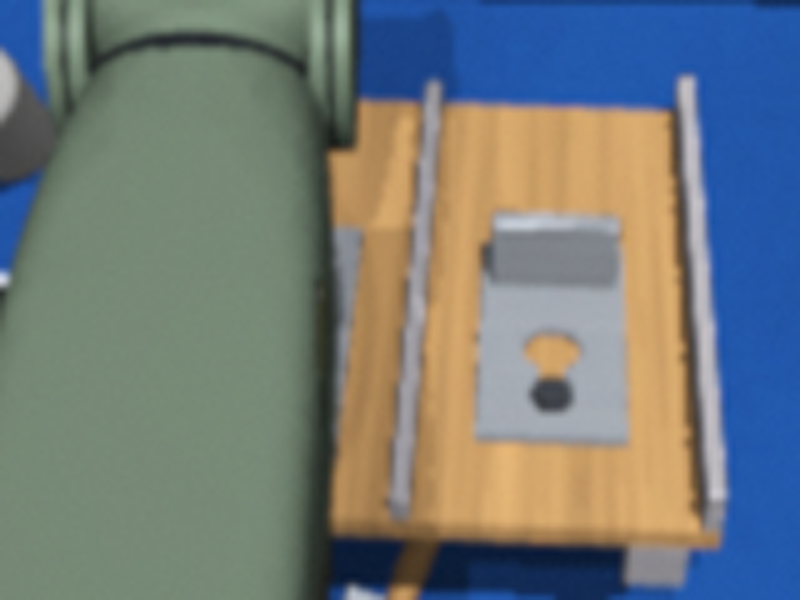

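The stud head at (457,360) now sits in the wide end, with the slot's narrow part open above it at (500,370). I'll lift square to the face, guarded by force.

Run:
```python
from h import *
X=onplane('side',crop([(582,312),(525,420)],165,140),C0+5*N,N); print('upper corners',st(X).round(1).tolist())
hit=ctrl.move_l(T(-11.4,76.5,62.8),vel=35,threshold=12); print(hit); rep('lift1')
if not hit:
    ctrl.hold(.1)
    hit=ctrl.move_l(T(-11.4,76.5,130),vel=80,threshold=15); print(hit); rep('lift2')
snap(4,names=('side',))
```

```text
upper corners [[-135.3, 40.7, 5.0], [-137.2, 121.3, 5.0]]
False
lift1 t 7.62 stn [-11.4  76.5  62.7] pos [577.9 115.6 197.3] F [-0.   0.1 -4.2] g 10.9
False
lift2 t 8.72 stn [-11.4  76.5 129.2] pos [616.1 115.  251.8] F [ 0.3 -0.1 -3.2] g 11.2
```

View pics/side4.png

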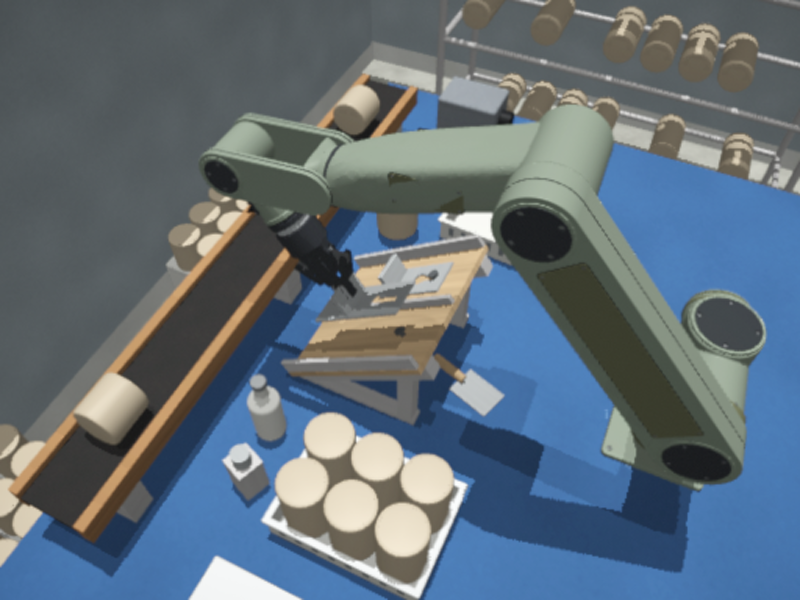

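The plate is off the stud, weighing about 3.5 N and hanging from the fingers at (350,295); the bare stud is visible at (400,330). I'll raise it and carry it over to the crate.

```bash
cat >> h.py <<'E'
a_=np.radians(-4.65); CX=np.array([np.cos(a_),np.sin(a_),0]); CC=np.array([442.2,-392.2,0])
RC=np.c_[np.cross(CX,[0,0,-1]),CX,[0,0,-1.]]
PP=CC+20*CX
E
python3 - <<'E'
from h import *
p=sensors.read_state()['eef_pos']
for dz in (130,100,70):
    if ctrl.solve_ik(p+[0,0,dz],RS) is not None: break
ctrl.move_l(p+[-30,0,dz],vel=200); rep('up')
ctrl.move_ptp(PP+[0,0,300],RC); rep('over')
ctrl.hold(.2)
ctrl.move_l(PP+[0,0,160],vel=120); ctrl.hold(.2); rep('160')
snap(5)
E
```

```text
up t 9.58 stn [-109.9   76.   217.1] pos [585.8 115.1 380.2] F [-0.2  0.2 -3.5] g 11.5
over t 11.5 stn [-157.7 -433.9   85.7] pos [ 463.  -392.9  300. ] F [-0.2  0.8 -3.8] g 11.0
160 t 13.22 stn [ -78.3 -435.2  -28.5] pos [ 462.5 -394.2  160.9] F [-0.5  0.  -3.7] g 11.3
```

View pics/side5.png

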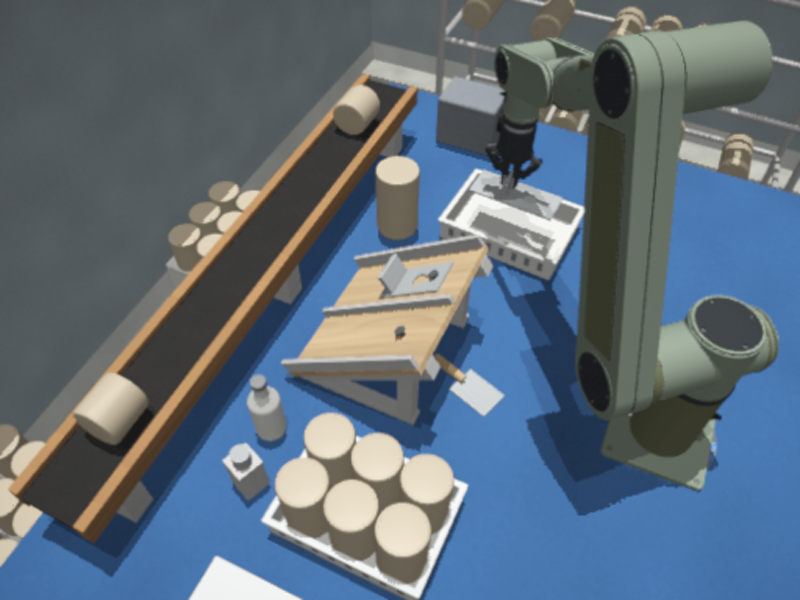

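View pics/top5.png

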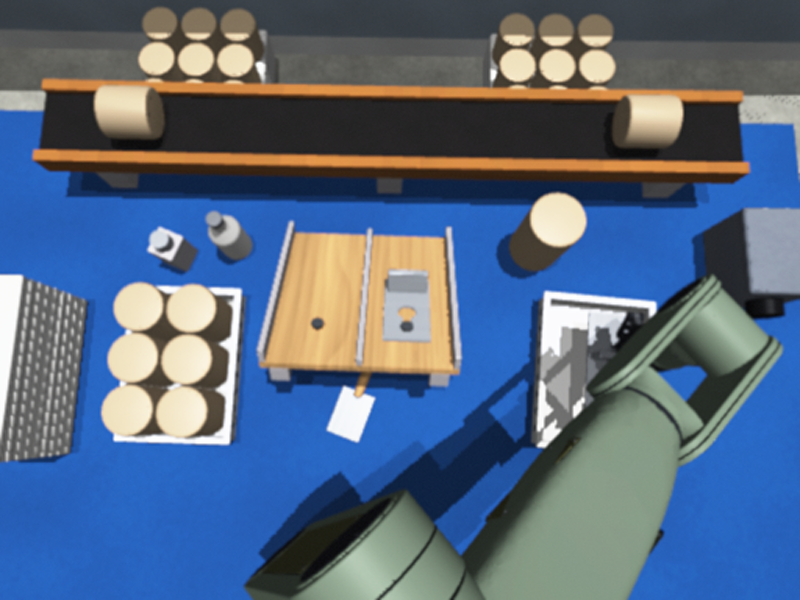

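The top view shows the left lane open with its bare stud at (317,323), and the plate over the crate around (600,340). Before lowering, I'll check from depth that the plate is level and inside the rim outline.

Run:
```python
from h import *
for n in ('side','top'):
    z=np.load(f'pics/{n}5.npz'); P=cloud(n,z['d'])
    m=(P[...,2]>105)&(P[...,2]<140)
    Q=P[m]; d=(Q-PP)@np.c_[CX,np.cross([0,0,1],CX)]
    k=(np.abs(d[:,0])<150)&(np.abs(d[:,1])<80); Q=Q[k]; d=d[k]
    A=np.c_[np.ones(len(Q)),d]; c=np.linalg.lstsq(A,Q[:,2],rcond=None)[0]
    for i in range(4):
        g=np.abs(Q[:,2]-A@c)<4; c=np.linalg.lstsq(A[g],Q[g][:,2],rcond=None)[0]
    print(n,len(Q),g.sum(),'z',c[0],'tilt deg x,y',np.degrees(c[1:]),'ext',np.percentile(d[g],[0.5,99.5],axis=0).round(1).tolist(), cv2.minAreaRect(d[g].astype(np.float32)))
```

```text
side 769 670 z 121.62323779556446 tilt deg x,y [ 0.14344233 -0.3007048 ] ext [[-118.1, -41.3], [78.8, 43.2]] ((-19.6893310546875, 0.08444976806640625), (199.26773071289062, 86.99932098388672), 0.3032239079475403)
top 656 616 z 123.13554215839405 tilt deg x,y [0.12280595 0.0842782 ] ext [[-82.9, -21.4], [79.9, 40.5]] ((-4.007331848144531, 8.07376480102539), (66.08397674560547, 169.18423461914062), 89.53295135498047)
```

The plate is level (within 0.3°), centred on the crate and aligned with it. Its underside is about 43 mm below the TCP, so I expect contact at TCP z of about 49.

Run:
```python
from h import *
ctrl.move_l(PP+[0,0,62],vel=60); ctrl.hold(.2); rep('62')
hit=ctrl.move_l(PP+[0,0,44],vel=12,threshold=3.0); print(hit); s=rep('touch'); ctrl.hold(.2); rep()
```

```text
62 t 15.3 stn [ -21.9 -434.9 -109.4] pos [ 462.3 -394.    62.3] F [ 0.1  0.5 -4. ] g 11.1
True
touch t 16.32 stn [ -14.3 -434.8 -120.4] pos [ 462.2 -393.8   49. ] F [ 0.1 -0.2  5.4] g 11.0
 t 16.52 stn [ -14.4 -434.8 -120.4] pos [ 462.1 -393.8   49. ] F [-0.  -0.4  5.9] g 11.3
```

It touched at TCP z = 49.0, as predicted. I'll release and retreat straight up.

Run:
```python
from h import *
ctrl.gripper_to(25); ctrl.hold(.2); rep('open')
hit=ctrl.move_l(PP+[0,0,130],vel=60,threshold=12); print(hit)
ctrl.move_l(PP+[0,0,280],vel=150)
ctrl.move_ptp([149.9,-555,280],np.array([[.965,.261,0],[.261,-.965,0],[0,0,-1.]])); rep('clear')
ctrl.hold(.3); snap(6)
for n in ('side','top'):
    z=np.load(f'pics/{n}6.npz'); P=cloud(n,z['d'])
    d=(P-CC)@np.c_[CX,np.cross([0,0,1],CX)]
    ins=(np.abs(d[...,0])<128)&(np.abs(d[...,1])<88)
    hsv=cv2.cvtColor(z['p'],cv2.COLOR_RGB2HSV)
    m=ins&(P[...,2]<25)&(hsv[...,2]<210); m=cv2.morphologyEx(m.astype(np.uint8),cv2.MORPH_OPEN,np.ones((3,3)))>0
    D=d[m]; zz=P[...,2][m]; A=np.c_[np.ones(len(D)),D]; c=np.linalg.lstsq(A,zz,rcond=None)[0]
    print(n,len(D),'z',c[0],np.degrees(c[1:]),cv2.minAreaRect(D.astype(np.float32)),'max z inside',np.nanmax(P[...,2][ins]))
    r=(slice(175,305),slice(330,430)) if n=='top' else (slice(105,180),slice(275,380))
    cv2.imwrite(f'pics/{n}6c.png',cv2.resize(z['p'][r][:,:,::-1],None,fx=5 if n=='side' else 4,fy=5 if n=='side' else 4,interpolation=cv2.INTER_CUBIC))
```

```text
open t 17.02 stn [ -14.3 -433.  -123.3] pos [ 460.6 -392.    46.6] F [0.1 0.7 0.8] g 24.9
False
clear t 21.02 stn [-399.6 -600.7 -108.3] pos [ 150.9 -554.7  279.9] F [ 0.2 -0.2  0. ] g 25.1
side 126 z 9.654170262930187 [ 0.997312   -0.63488192] ((-30.770835876464844, 9.584543228149414), (69.91641235351562, 123.84010314941406), 89.745361328125) max z inside 60.92224911891799
top 27 z 33.93408949885946 [  8.9842367 -38.3503341] ((16.72762680053711, 36.52198791503906), (15.591072082519531, 12.994954109191895), 4.259862899780273) max z inside 62.8328011681524
```

View pics/top6.png

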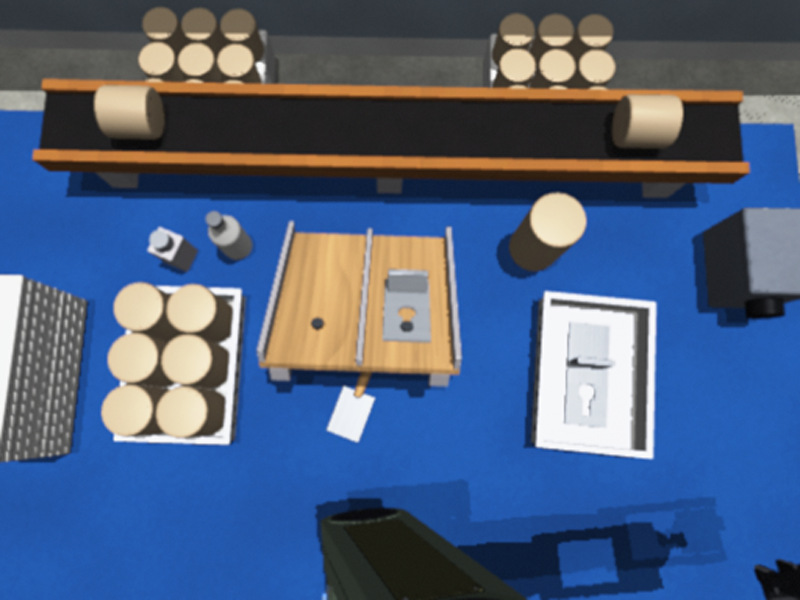

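View pics/side6.png

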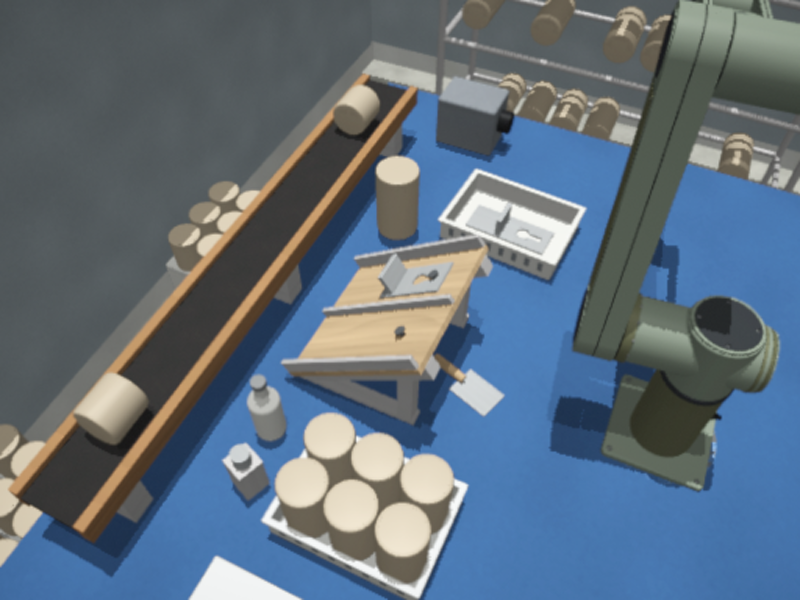

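Both views show the plate inside the crate, rib up: rib at (590,360) in the top view, keyhole at (586,398). My brightness mask mostly missed the brightly lit plate, so I'll recheck flatness by footprint and compare the other objects before and after.

Run:
```python
from h import *
z=np.load('pics/top6.npz'); P=cloud('top',z['d']); d=(P-CC)@np.c_[CX,np.cross([0,0,1],CX)]
m=(np.abs(d[...,0])<94)&(np.abs(d[...,1])<34)&(P[...,2]<20)&((d[...,0]<-80)|(d[...,0]>40)|(d[...,1]>18)|(d[...,1]<-22))
D=d[m];zz=P[...,2][m];A=np.c_[np.ones(len(D)),D];c=np.linalg.lstsq(A,zz,rcond=None)[0];print(m.sum(),c[0],np.degrees(c[1:]))
a=np.load('pics/top0.npz')['p'].astype(int); b=z['p'].astype(int)
df=np.abs(a-b).max(2)>40; df[300:]=0
n,_,s,_=cv2.connectedComponentsWithStats(df.astype(np.uint8)); print([x.tolist() for x in s[1:] if x[4]>8])
ctrl.finish_job()
```

```text
824 11.388713224483551 [-0.05940976  0.01519856]
[[187, 165, 37, 52, 1382], [361, 207, 31, 64, 218], [376, 245, 6, 21, 43]]
the job is handed in; nothing more can be done
```

The long stop plate is off the left stud and lying flat, rib up, in the middle of the empty crate. I handed the job in at about 21 s of the 48 s allowed.

**How it went:** I gripped the plate by its rib and slid it 40 mm up the slope. A picture showed the stud's head in the wide end before I lifted. I lifted square to the face, and the force showed only the plate's own weight (about 3.5 N). I lowered it slowly and stopped on light contact at 49.0 mm TCP height, close to the predicted 49 mm, then released it and backed the robot away.

**Last checks:**
- **Plate:** its top face is at z = 11.4 mm, which fits a 6 mm floor plus 5 mm of plate. The tilt is under 0.1°.
- **Everything else:** comparing the top view before and after, the only differences are the emptied lane and the plate in the crate. The short plate still hangs.

**Checks that disagreed:**
- **Brightness mask:** my first check of the plate in the crate missed most of the brightly lit plate and gave useless numbers. I redid it with depth over the plate's footprint, which gave the figures above.
- **Camera mismatch:** the two cameras differed by about 4–7 mm across the slide and up to about 5 mm along it. I worked mainly from the top view, and the grip and lift showed no sign of trouble.
- **Crate rim:** it measured about 292 x 214 mm instead of 280 x 200. I put this down to a lip and did not check further.

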